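# Load the cuvette carrier under the dock's spring flap

## Task

Load the cuvette carrier into its dock: press the spring flap's long pad down with one fingertip to hold the flap open and, while it is held, push the carrier along the channel under the flap with the other fingertip until it is fully home against the back stop. Then let the flap spring shut behind it. Only push: do not lift or tip the carrier, and leave the small bottle, the vials and the tweezers where they are.

Things in the scene. Friction and masses are not known exactly. Their poses are not given: they have to be found in the camera images.
- dock: Grey fixed dock with a straight channel 54 mm wide for the carrier. Origin on the bench, mid-channel, below the flap's lip. x = push direction, y = towards hinge and press pad, z up. Base x -117 to 60, y -33 to 48 mm, 5 mm thick (channel floor z = 5 mm). Walls at |y| 27 to 31 mm, up to z = 22 mm at +y, 15 mm at -y. Hinge line along x at y = 42, z = 31 mm; knuckles up to z = 37 mm.
- dock_stop (a point): Middle of the front face of the back stop, on the channel floor (dock x = 50, y = 0, z = 5 mm). The stop is 9 mm thick and rises to z = 30 mm.
- flap (a joint): Flap angle (rad): 0 shut, grows to 0.7 (hard stop) as its pad is pressed down; the spring shuts it as soon as it is let go (0.04 Nm when shut, 0.11 Nm at 0.7: 1 to 4 N on the pad). The flap is one rigid aluminium rocker on the hinge line (axis along dock x): lip, nose and arm on the channel side, press pad on the other. Above 0.38 the lip clears the carrier.
- flap_lip (a point): Middle of the flap's lower lip edge (shut: dock x = -1.5, y = -13, z = 10.5 mm). The lip, x -3 to 0, y -24 to -2 mm, hangs from z = 31 mm and stops the carrier. The nose above it (x -3 to 16, same y) joins an arm crossing the channel at x 14 to 44 mm, underside z = 29.5 mm. At y -2 to 27 mm nothing is above the channel for x below 14 mm: there a finger can follow the carrier past the lip.
- flap_pad (a point): Middle of the top of the flap's ribbed press pad, 35.5 mm out from the hinge line (shut: dock x -44, y 77.5, z 39 mm). Pad: 132 mm along x (-110 to 22), 4 to 56 mm out from the hinge. Shut it slopes up outward by 0.17 rad; pressed by q, down by q - 0.17. At q = 0.38, 0.5, 0.6 this point is at z = 25, 21, 17 mm. A finger may press it anywhere and slide along it.
- carrier: Black plastic cuvette carrier, a loose block 46 mm long (x), 50 wide (y), 20 high, about 90 g, four square wells in its top. Origin: middle of its underside. It starts on the channel floor, its front 12 to 34 mm before the shut lip, lying along the channel. Home against the back stop its origin is at dock x = 27 mm, its rear face 4 mm past the lip.
- vial_a: Small glass vial with black cap, 25 mm across, 52 mm high, standing loose beyond the dock's back stop; origin under its middle. Bystander.
- vial_b: Another such vial, standing loose just outside the dock's low wall near the back stop. Bystander.
- tweezers: Steel tweezers, 122 mm long, 10 mm high, lying loose beyond the outer edge of the press pad. Bystander.
- dropper: Small white bottle, 32 mm across, 70 mm high, standing loose beyond the back stop. Bystander.
- column_top (a point): Obstacle: top of the fixed filter column on three legs, a white disc 220 mm across and 410 mm high, to the left of the dock. Keep the wrist clear of it; the hand has to pass above or round it, nearer the robot.
- pump_top (a point): Obstacle: top (z 210 mm) of the fixed pump between robot and dock. It reaches x = 0.19 to 0.47, y = -0.43 to -0.21 m; its foam base, 70 mm high, to x = 0.50 m. A like pump, 200 mm high, stands at x 0.34 to 0.62, y 0.13 to 0.34 m, and a small one, 120 mm high, at x 0.26 to 0.38, y -0.05 to 0.05 m.
Not all that is in view belongs to the job. Several things have the shape of the carrier; the one meant has the colours described above.

How it is judged:
By the outcome, as a careful person would: the job done as asked, in the order asked, and still so for the second after the job is handed in, with the robot touching nothing.
It also fails if it takes over 53 s, if anything falls off the work surface, if the arm or the gripper's body presses on something with over 40 N, if the wrist force passes 120 N, or if a joint passes its speed limit or range.

## Robot

A 6-joint arm with a two-finger parallel gripper is mounted at the origin on a cart in front of the work surface, level with it; the furniture and walls round the work are solid. World frame = base frame: x ahead of the robot, y to its left, z up, the work surface at z = 0. Lengths are in mm, angles in rad, forces in N, time in s.
With the tool pointing down it reaches from about 275 to 750 mm from the base axis. Payload 10.2 kg.
Tool frame: the origin (TCP) lies between the finger pads; the fingertips stand 17 mm ahead of it and the grasp point (between the pads) lies 2 mm behind it; z points along the fingers, y is the line along which they close (so a half turn about z gives the same grasp; the last joint's range is limited). The gripper opens to 85 mm and grips with 20 to 120 N. Pads are 22 mm wide; open, the fingers measure 114 mm over their backs; the gripper's body (76 mm by 85 mm) begins 54 mm behind the grasp point. The pads swing forward as they close: fully open they stand 13 mm farther back than shut.
Start: joints at [-1.529, 0.313, 1.498, -0, 1.331, -0.223], TCP at [137.388, -506.711, 248.294] pointing down, gripper open.
Joint ranges: [-2.94, 2.94], [-0.97, 2.17], [0.19, 2.56], [-1.23, 4.37], [0.02, 3.11], [-2.88, 2.88]. Speed limits (rad/s): [2.39, 2.39, 3.01, 3.14, 3.14, 3.14].

## Interface

Orientations are given as a unit quaternion [w, x, y, z].
In Python, from rig import * gives the robot as it stands.
- The arm moves only by the tool step_arm, never from a script. Its argument "commands" is text: rows parted by semicolons, each of 7 numbers parted by spaces: the opening, from 0 (shut) to 1 (fully open), then the shift along the tool's x, y, z in cm, then the turn, a rotation vector about the tool's x, y, z in rad. In form: hand x y z rx ry rz; .... A call has 1 to 20 rows; each row is the pose to reach, as a shift and turn from the pose commanded when the call began, along the tool's axes at that moment; what a row does not reach only later rows make up. A row lasts 1/12 s, in which the tool goes at most 41.7 mm and 7.16 degrees, less where a joint would pass 70% of its speed; a pose out of reach is approached as far as the arm can. A call with a gripper value outside its range is refused whole. The fingers move at their own pace and stop on an object; "newtons" is the grip in N (left out, the last holds). Time passes only in rows, so rows that repeat a pose let the fingers close. It gives the time, the measured TCP pose, the force, the opening and the grip force at its end, in the units of the state.
- sense(): the state, without advancing time (a new reading comes with each control period).
- capture(name): name is "scene" or "top"; returns the picture (480x640x3 uint8, red, green, blue); there is no depth.
- camera_model(name): a dict with "mtx" (3x3 intrinsics, pixels), "eye" and "rotation" of the camera in the world. Camera axes: x right, y down, z forward; pixel columns grow to the right and rows downward; lengths in mm; the calibration is good to about 2 mm. A picture is of the moment at which its call begins. camera_model takes no time and is no camera call.
- finish_job(): hands the job in; it is judged then, once.
Trained networks look in the newest picture that a camera, given by its name, has taken for a name from the list of things; names that differ only in an ending like _2 or _b are one class to them, and where a whole thing is asked for, a point or a joint stands for the part that bears it (a point fixed in the world has none). Each returns a list of dicts, best first, with "score" (0 to 1); they miss things now and then, are a little off and sometimes report something else, mostly with a low value. They report only what shows in the picture. A call takes as long as a camera call. They do not tell look-alikes from the thing itself.
- search_frame(camera, label): "rect" ([centre column, centre row, width, height] in pixels, round what is visible of it).
- trace(camera, label): "mask" (480x640 bool, what is visible of it) and "rect" ([centre column, centre row, width, height] in pixels, round what is visible of it).
- spot_point(camera, label): "xy" ([column, row] in pixels: a listed point, or the origin of a listed thing).
The state is a dict: "time_s": time; "joints": joint angles; "dq": joint speeds; "tau": joint torques, N m; "eef_pos": TCP position; "ee_rot": TCP orientation; "force": force on the tool from outside, world axes, zero at the start; "wrist_torque": the same for the moment, N m; "grip_width": opening from 0.0 (shut) to 1.0 (fully open); "grip_force": force on a finger pad.
Only numpy, scipy, OpenCV 4.12 (cv2) and the standard library are available. Lean on these libraries where they do the work, as an engineer would, in place of code of your own. Each camera call takes 0.05 s, during which the arm holds its last target. There are 200 camera calls.

## Working session

There is one attempt and no reset: what is moved stays moved. The work goes in short steps, Python scripts to look and compute and a tool call to move; the robot and the scene stay as the last step left them, time stands still between calls to the robot, and variables do not carry over. Pictures are saved under pics/ and viewed, at most 10 in all, crops included, and the job is handed in when it is done.

Besides the shell and the picture viewer there is one more tool, called by a JSON object that holds its "fn" and its "kwargs". step_arm: Moves the arm, as the interface text tells. Its arguments: {"type":"object","properties":{"commands":{"type":"string"},"newtons":{"type":"number"}},"required":["commands"]}

```bash
mkdir -p pics; cat > h.py <<'E'
from rig import *
import numpy as np, cv2
def ray(cam,uv):
    m=camera_model(cam); d=np.linalg.inv(m["mtx"])@np.array([uv[0],uv[1],1.]); return np.array(m["eye"]),np.array(m["rotation"])@d
def atz(cam,uv,z):
    e,d=ray(cam,uv); return e+d*(z-e[2])/d[2]
def proj(cam,P):
    m=camera_model(cam); p=np.array(m["mtx"])@(np.array(m["rotation"]).T@(np.array(P,float)-m["eye"])); return p[:2]/p[2]
def save(n,im): cv2.imwrite(f"pics/{n}.png",cv2.cvtColor(im,cv2.COLOR_RGB2BGR))
E
python3 - <<'E'
from h import *
np.set_printoptions(precision=1,suppress=True)
for c in("scene","top"):
    save(c+"0",capture(c)); m=camera_model(c); print(c,m["eye"],np.array(m["rotation"]).tolist(),m["mtx"][0][0])
    for l,z in(("dock_stop",5),("flap_lip",10.5),("flap_pad",39),("carrier",5),("dock",0)):
        for r in spot_point(c,l)[:3]: print(l,r["score"],np.array(r["xy"]),atz(c,r["xy"],z))
print(sense())
E
```

```text
scene [ 53.3 343.3 838.6] [0.14723619140706948, -0.2999996880384487, 0.8491224076239662, -0.4090389076697392] 496.38097677142406Traceback (most recent call last):
  File "<stdin>", line 6, in <module>
  File "h.py", line 6, in atz
    e,d=ray(cam,uv); return e+d*(z-e[2])/d[2]
        ~~~^^^^^^^^
  File "h.py", line 4, in ray
    m=camera_model(cam); d=np.linalg.inv(m["mtx"])@np.array([uv[0],uv[1],1.]); return np.array(m["eye"]),np.array(m["rotation"])@d
                                                                                                         ~~~~~~~~~~~~~~~~~~~~~~~^~
ValueError: matmul: Input operand 1 has a mismatch in its core dimension 0, with gufunc signature (n?,k),(k,m?)->(n?,m?) (size 3 is different from 4)
```

```bash
cat > h.py <<'E'
from rig import *
import numpy as np, cv2
from scipy.spatial.transform import Rotation as Ro
def q2R(q): q=np.array(q); return Ro.from_quat(q[[1,2,3,0]]).as_matrix()
def ray(cam,uv):
    m=camera_model(cam); d=np.linalg.inv(m["mtx"])@np.array([uv[0],uv[1],1.]); return np.array(m["eye"]),q2R(m["rotation"])@d
def atz(cam,uv,z):
    e,d=ray(cam,uv); return e+d*(z-e[2])/d[2]
def proj(cam,P):
    m=camera_model(cam); p=np.array(m["mtx"])@(q2R(m["rotation"]).T@(np.array(P,float)-m["eye"])); return p[:2]/p[2]
def save(n,im): cv2.imwrite(f"pics/{n}.png",cv2.cvtColor(im,cv2.COLOR_RGB2BGR))
E
python3 - <<'E'
from h import *
np.set_printoptions(precision=1,suppress=True)
for c in("scene","top"):
    save(c+"0",capture(c)); m=camera_model(c); print(c,m["eye"],q2R(m["rotation"])[:,2],m["mtx"][0][0])
    for l,z in(("dock_stop",5),("flap_lip",10.5),("flap_pad",39),("carrier",5),("dock",0)):
        for r in spot_point(c,l)[:3]: print(l,r["score"],np.array(r["xy"]),atz(c,r["xy"],z))
print(sense())
E
```

```text
scene [ 53.3 343.3 838.6] [ 0.5 -0.6 -0.6] 496.38097677142406
dock_stop 0.63 [355. 275.] [ 570.3 -418.2    5. ]
flap_lip 0.63 [336.  285.3] [ 580.9 -354.5   10.5]
carrier 0.95 [321.2 292.7] [ 596.3 -316.7    5. ]
carrier 0.82 [255.9 309.7] [ 678.4 -179.     5. ]
carrier 0.65 [306.  395.3] [439.9 -77.7   5. ]
top [ 349.3 -242.2 1458.8] [ 0.1 -0.  -1. ] 486.5384887852371
dock_stop 0.84 [378.6 236.7] [ 568.6 -415.5    5. ]
flap_lip 0.68 [360.9 236.4] [ 569.2 -361.6   10.5]
flap_pad 0.45 [379.1 236.5] [ 564.1 -413.    39. ]
carrier 0.85 [300.9 202.7] [ 675.9 -181.1    5. ]
carrier 0.85 [267.5 279.5] [442.7 -80.6   5. ]
carrier 0.75 [348.2 231.8] [ 584.5 -323.9    5. ]
dock 0.79 [362.5 237.9] [ 566.2 -367.2    0. ]
{'time_s': 0.7, 'joints': array([-1.5,  0.3,  1.5,  0. ,  1.3, -0.2]), 'dq': array([-0.,  0.,  0., -0.,  0.,  0.]), 'tau': array([ -0. , -41.2, -26. ,  -0. ,   0. ,  -0. ]), 'eef_pos': array([ 137.4, -506.7,  248.3]), 'ee_rot': array([-0. ,  1. ,  0.1,  0. ]), 'force': array([-0.4,  0.9, -0.9]), 'wrist_torque': array([ 0.,  0., -0.]), 'grip_force': 0.0, 'grip_width': 1.000689398702204}
```

View pics/scene0.png

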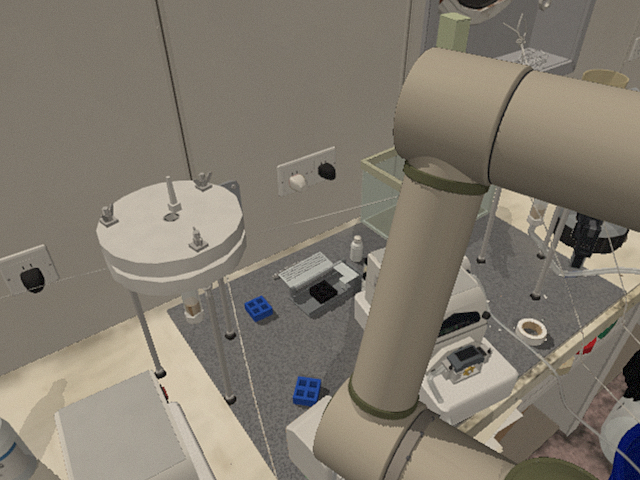

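View pics/top0.png

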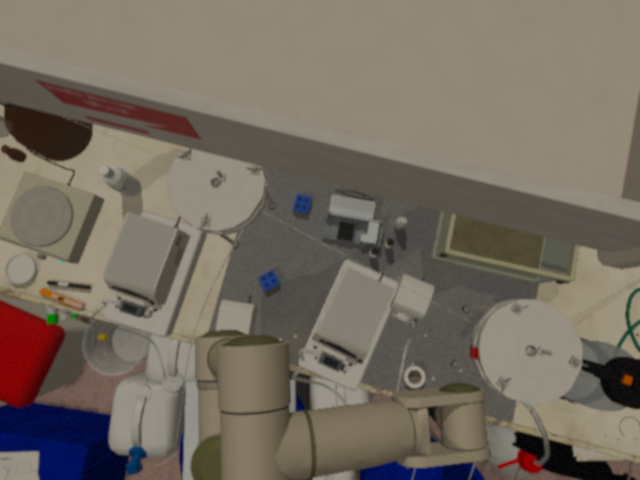

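```bash
python3 - <<'E'
from h import *
a=capture("top")[180:265,315:415]; b=capture("scene")[245:320,270:370]
f=lambda i:cv2.resize(i,None,fx=4,fy=4,interpolation=cv2.INTER_CUBIC)
a=cv2.resize(a,None,fx=7,fy=7,interpolation=cv2.INTER_CUBIC);b=cv2.resize(b,None,fx=7,fy=7,interpolation=cv2.INTER_CUBIC)
save("ct",a);save("cs",b)
E
```

```text
(no output)
```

View pics/ct.png

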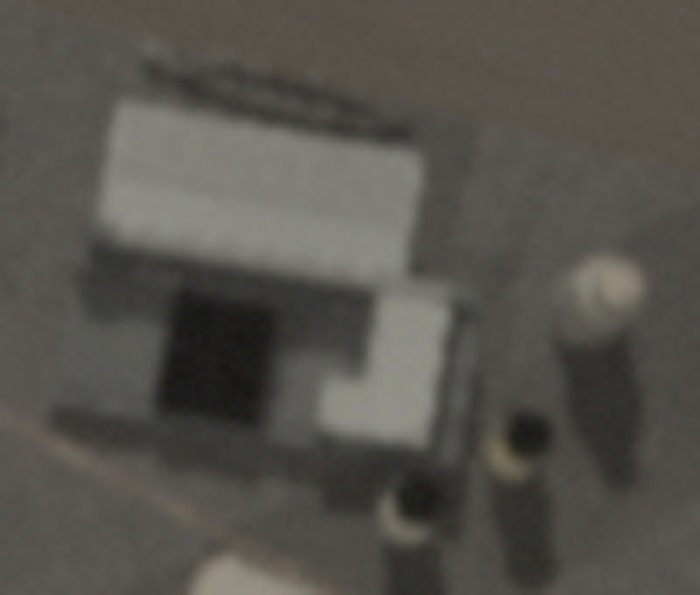

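View pics/cs.png

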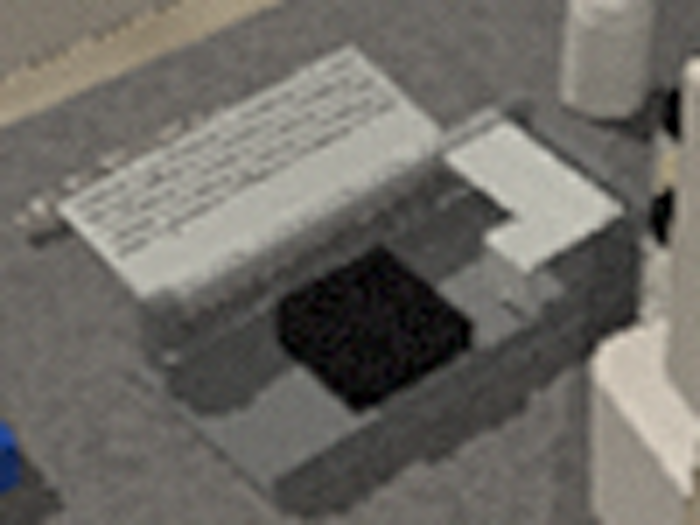

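```bash
cat > fit.py <<'E'
from h import *
from scipy.optimize import least_squares
np.set_printoptions(precision=2,suppress=True)
zr=lambda r:39+(r-35.5)*np.tan(.17)
P=[[-110,98,zr(56)],[22,98,zr(56)],[22,46,zr(4)],[-110,46,zr(4)]]
T=np.array([[118,100],[425,150],[405,280],[98,235]])/7+[315,180]
S=np.array([[60,205],[350,45],[440,140],[150,300]])/7+[270,245]
P2=[[-117,-33,5]]; T2=np.array([[50,412]])/7+[315,180]; S2=np.array([[272,492]])/7+[270,245]
P=np.array(P+P2,float);T=np.vstack([T,T2]);S=np.vstack([S,S2])
def W(p,Q):
    Q=np.atleast_2d(np.array(Q,float)); c,s=np.cos(p[2]),np.sin(p[2]); R=np.array([[c,-s,0],[s,c,0],[0,0,1]]); return Q@R.T+[p[0],p[1],0]
def res(p,cams):
    o=[]
    for cam,uv in cams:
        for w,u in zip(W(p,P),uv): o+=list(proj(cam,w)-u)
    return np.array(o)
x0=[580,-370,-1.6]
if __name__=="__main__":
    for cams in ([("top",T)],[("scene",S)],[("top",T),("scene",S)]):
        r=least_squares(res,x0,args=(cams,)); print(r.x[:2],round(r.x[2],4),r.fun.reshape(-1,2))
    p=r.x
    for n,uv in (("top",np.array([[178,290],[275,300],[265,425],[157,412]])/7+[315,180]),("scene",np.array([[278,312],[380,245],[470,325],[365,388]])/7+[270,245])):
        w=np.array([atz(n,u,25) for u in uv]); print(n,"carrier dock frame",((w-[p[0],p[1],0])@W([0,0,p[2]],np.eye(3)).T)[:,:2] , )
    for q in ([-1.5,-13,10.5],[50,0,5],[-44,77.5,39]): print(q,W(p,q))
    print(sense()["ee_rot"])
E
python3 fit.py
```

```text
[ 574.71 -366.43] -1.7448 [[-0.01  0.65]
 [-0.07  0.58]
 [-0.12 -0.47]
 [-0.01 -1.15]
 [ 0.21  0.41]]
[ 576.5  -360.69] -1.7709 [[-1.04 -0.78]
 [ 0.27 -0.42]
 [ 0.78 -0.91]
 [-0.72 -0.03]
 [ 0.73  1.63]]
[ 576.   -363.11] -1.7602 [[-0.53 -0.23]
 [-0.72  0.36]
 [-1.03 -0.74]
 [-0.79 -2.08]
 [-0.96 -0.62]
 [-0.26 -0.78]
 [ 0.65 -0.69]
 [ 1.33 -1.29]
 [ 0.26 -0.13]
 [ 2.05  1.35]]
top carrier dock frame [[-68.83  24.44]
 [-27.27  27.57]
 [-22.32 -26.41]
 [-68.48 -29.11]]
scene carrier dock frame [[-76.32  20.93]
 [-28.85  23.9 ]
 [-31.31 -25.54]
 [-77.09 -25.36]]
[-1.5, -13, 10.5] [[ 563.52 -359.19   10.5 ]]
[50, 0, 5] [[ 566.59 -412.21    5.  ]]
[-44, 77.5, 39] [[ 660.4  -334.48   39.  ]]
[ 0.    0.99  0.13 -0.  ]
```

```bash
cat > tgt.py <<'E'
from fit import *
import sys
# target dock x,y, TCP z -> tool-frame shift (cm) & rotvec from sensed pose
D=eval(open("dock.txt").read())
def go(x,y,z):
    s=sense(); R=q2R(s["ee_rot"]); a=D[2]+np.pi; c,n=np.cos(a),np.sin(a)
    Rt=np.array([[c,n,0],[n,-c,0],[0,0,-1]]); w=W(D,[x,y,z])[0]
    print("t",s["time_s"],"world",w,"cm",R.T@(w-s["eef_pos"])/10,"rv",Ro.from_matrix(R.T@Rt).as_rotvec())
if __name__=="__main__": go(*map(float,sys.argv[1:]))
E
echo "[575.7,-363.5,-1.758]">dock.txt
python3 tgt.py -95 56 150; python3 -c "
from h import *
print(atz('top',(217,190),410),atz('scene',(171,215),410),spot_point('top','column_top'))"
```

```text
t 0.8 world [ 648.4  -280.58  150.  ] cm [55.24 -8.45  9.83] rv [-0.    0.   -1.12]
[615.49266381 -12.62442223 410.        ] [611.78502909  16.18812925 410.        ] [{'xy': [211.5, 181.7], 'score': 0.88}, {'xy': [401.1, 222.6], 'score': 0.34}, {'xy': [389.6, 243.6], 'score': 0.23}, {'xy': [362.7, 236.5], 'score': 0.16}]
```

{"fn": "step_arm", "kwargs": {"commands": "0.71 2 0 -4 0 0 -0.05; 0.71 5 -1 -8 0 0 -0.1; 0.71 9 -1.5 -10 0 0 -0.2; 0.71 13 -2 -10 0 0 -0.3; 0.71 17 -2.6 -10 0 0 -0.4; 0.71 21 -3.2 -10 0 0 -0.5; 0.71 25 -3.8 -10 0 0 -0.6; 0.71 29 -4.4 -10 0 0 -0.7; 0.71 33 -5 -10 0 0 -0.8; 0.71 37 -5.6 -10 0 0 -0.9; 0.71 41 -6.3 -10 0 0 -1; 0.71 45 -6.9 -9 0 0 -1.1; 0.71 49 -7.5 -6 0 0 -1.12; 0.71 52 -8 -3 0 0 -1.12; 0.71 54 -8.2 0 0 0 -1.12; 0.71 55.2 -8.4 3 0 0 -1.12; 0.71 55.2 -8.4 7 0 0 -1.12; 0.71 55.2 -8.4 9.8 0 0 -1.12; 0.71 55.2 -8.4 9.8 0 0 -1.12; 0.71 55.2 -8.4 9.8 0 0 -1.12"}}

```text
time_s: 2.52
eef_pos: [648.0, -281.1, 150.0]
ee_rot: [-0.001, 0.77, 0.638, -0.0]
force: [0.4, -0.2, 1.4]
grip_width: 0.708
grip_force: 0.0
```

```bash
python3 - <<'E'
from fit import *
D=eval(open("dock.txt").read())
s=sense()
out=[]
for n,(x,y,w,h),f in(("top",(315,180,100,85),5),("scene",(250,200,130,125),5)):
    im=cv2.resize(capture(n)[y:y+h,x:x+w],None,fx=f,fy=f,interpolation=cv2.INTER_CUBIC)
    def L(pts,c,cl=True):
        q=np.array([(proj(n,p)-[x,y]+.5)*f for p in W(D,pts)]).astype(int); cv2.polylines(im,[q],cl,c,1)
    L(P[:4],(255,0,0)); L([[-117,-33,5],[60,-33,5],[60,48,5],[-117,48,5]],(0,255,0))
    L([[-117,-27,15],[60,-27,15]],(255,255,0),False); L([[-117,27,22],[60,27,22]],(255,255,0),False)
    L([[-3,-24,31],[-3,-2,31],[14,-2,31],[14,27,31],[44,27,31],[44,-24,31]],(0,255,255))
    out.append(im)
h=max(o.shape[0] for o in out); save("both",cv2.resize(np.hstack([cv2.copyMakeBorder(o,0,h-o.shape[0],0,0,cv2.BORDER_CONSTANT) for o in out]),(800,int(800*h/1150))))
save("sc",out[1])
E
```

```text
(no output)
```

View pics/both.png

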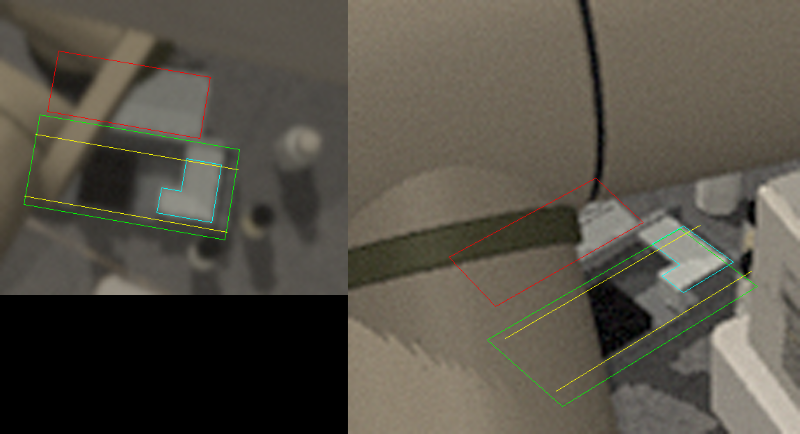

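{"fn": "step_arm", "kwargs": {"commands": "0.71 0 -0.3 3 0 0 0; 0.71 0 -0.3 6 0 0 0; 0.71 0 -0.3 8 0 0 0; 0.71 0 -0.3 9 0 0 0; 0.71 0 -0.3 9 0 0 0; 0.71 0 -0.3 9 0 0 0"}}

```text
time_s: 3.12
eef_pos: [646.1, -281.3, 62.6]
ee_rot: [0.002, 0.77, 0.638, 0.0]
force: [0.2, -0.1, -0.4]
grip_width: 0.708
grip_force: 0.0
```

```bash
python3 - <<'E'
from fit import *
D=eval(open("dock.txt").read())
s=sense();print(s["force"],s["wrist_torque"],((s["eef_pos"]-[D[0],D[1],0])@W([0,0,D[2]],np.eye(3)).T))
out=[]
for n,(x,y,w,h),f in(("top",(315,180,80,85),5),("scene",(250,180,130,145),5)):
    im=cv2.resize(capture(n)[y:y+h,x:x+w],None,fx=f,fy=f,interpolation=cv2.INTER_CUBIC); out.append(im)
h=max(o.shape[0] for o in out); o=np.hstack([cv2.copyMakeBorder(o,0,h-o.shape[0],0,0,cv2.BORDER_CONSTANT) for o in out]); save("b2",cv2.resize(o,(800,int(800*h/o.shape[1]))))
E
```

```text
[ 0.25 -0.08 -0.38] [0.04 0.04 0.04] [-93.89  53.84  62.58]
```

View pics/b2.png

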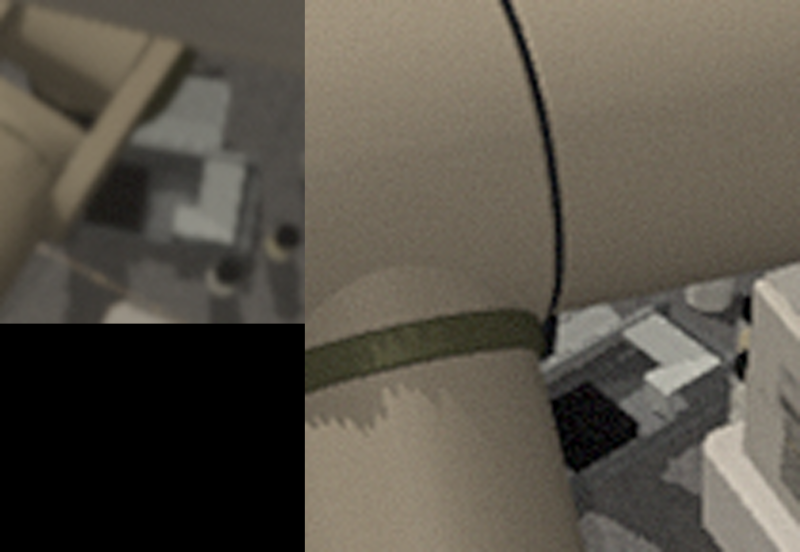

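{"fn": "step_arm", "kwargs": {"commands": "0.71 0 0 0.5 0 0 0; 0.71 0 0 1 0 0 0; 0.71 0 0 1.5 0 0 0; 0.71 0 0 1.5 0 0 0; 0.71 0 0 1.5 0 0 0"}}

```text
time_s: 3.63
eef_pos: [645.1, -280.5, 45.0]
ee_rot: [-0.0, 0.77, 0.638, -0.0]
force: [-0.8, 0.3, 2.0]
grip_width: 0.705
grip_force: 0.5
```

{"fn": "step_arm", "kwargs": {"commands": "0.71 0 0 0.4 0 0 0; 0.71 0 0 0.8 0 0 0; 0.71 0 0 0.8 0 0 0; 0.71 0 0 0.8 0 0 0"}}

```text
time_s: 3.97
eef_pos: [645.2, -280.7, 37.1]
ee_rot: [-0.0, 0.77, 0.638, -0.0]
force: [-0.1, 0.1, 1.7]
grip_width: 0.714
grip_force: 0.8
```

{"fn": "step_arm", "kwargs": {"commands": "0.71 0 0 0.3 0 0 0; 0.71 0 0 0.6 0 0 0; 0.71 0 0 0.6 0 0 0; 0.71 0 0 0.6 0 0 0"}}

```text
time_s: 4.3
eef_pos: [645.2, -280.7, 31.1]
ee_rot: [0.0, 0.77, 0.638, -0.0]
force: [-0.2, -0.2, 2.7]
grip_width: 0.711
grip_force: 1.0
```

{"fn": "step_arm", "kwargs": {"commands": "0.71 0 0 0.15 0 0 0; 0.71 0 0 0.3 0 0 0; 0.71 0 0 0.3 0 0 0; 0.71 0 0 0.3 0 0 0"}}

```text
time_s: 4.63
eef_pos: [645.2, -280.6, 28.2]
ee_rot: [-0.0, 0.77, 0.638, 0.0]
force: [-0.6, -0.3, 2.4]
grip_width: 0.712
grip_force: 1.1
```

{"fn": "step_arm", "kwargs": {"commands": "0.71 0 0 0.15 0 0 0; 0.71 0 0 0.25 0 0 0; 0.71 0 0 0.25 0 0 0; 0.71 0 0 0.25 0 0 0"}}

```text
time_s: 4.97
eef_pos: [645.2, -280.6, 25.7]
ee_rot: [-0.0, 0.77, 0.638, 0.0]
force: [-0.5, 0.2, 3.2]
grip_width: 0.709
grip_force: 1.1
```

```bash
python3 - <<'E'
from fit import *
D=eval(open("dock.txt").read())
s=sense();print(s["force"],s["wrist_torque"],((s["eef_pos"]-[D[0],D[1],0])@W([0,0,D[2]],np.eye(3)).T))
n,(x,y,w,h),f="scene",(330,210,60,75),8
im=cv2.resize(capture(n)[y:y+h,x:x+w],None,fx=f,fy=f,interpolation=cv2.INTER_CUBIC)
for q,c in((.4,(255,0,0)),(.55,(0,255,0)),(.7,(0,0,255))):
    R=lambda p:[p[0],42+(p[1]-42)*np.cos(q)+(p[2]-31)*np.sin(q),31-(p[1]-42)*np.sin(q)+(p[2]-31)*np.cos(q)]
    pts=[R(p) for p in [[-3,-24,33],[-3,-2,33],[14,-2,33],[14,27,33],[44,27,33],[44,-24,33]]]
    u=np.array([(proj(n,p)-[x,y]+.5)*f for p in W(D,pts)]).astype(int); cv2.polylines(im,[u],True,c,1)
save("b3",im)
E
```

```text
[-0.46  0.21  3.25] [-0.02  0.02  0.09] [-94.4   52.87  25.72]
```

View pics/b3.png

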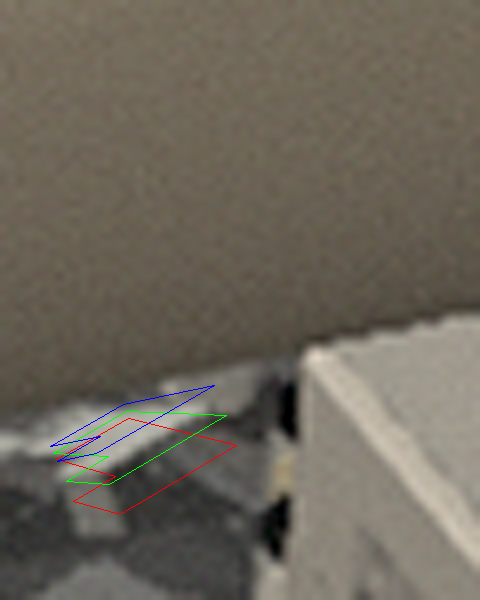

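{"fn": "step_arm", "kwargs": {"commands": "0.71 0 0.1 -0.1 0 0 0; 0.71 -0.2 0.16 -0.1 0 0 0; 0.71 -0.4 0.16 -0.1 0 0 0; 0.71 -0.6 0.16 -0.1 0 0 0; 0.71 -0.8 0.16 -0.1 0 0 0; 0.71 -1 0.16 -0.1 0 0 0; 0.71 -1.2 0.16 -0.1 0 0 0; 0.71 -1.4 0.16 -0.1 0 0 0; 0.71 -1.6 0.16 -0.1 0 0 0; 0.71 -1.8 0.16 -0.1 0 0 0; 0.71 -2 0.16 -0.1 0 0 0; 0.71 -2.2 0.16 -0.1 0 0 0"}}

```text
time_s: 6.02
eef_pos: [642.7, -302.7, 26.8]
ee_rot: [0.0, 0.77, 0.638, 0.0]
force: [1.8, 2.7, 1.3]
grip_width: 0.708
grip_force: 1.5
```

```bash
cat > car.py <<'E'
from fit import *
D=eval(open("dock.txt").read())
s=sense();print(s["time_s"],s["force"],s["wrist_torque"],((s["eef_pos"]-[D[0],D[1],0])@W([0,0,D[2]],np.eye(3)).T))
for n in("top","scene"):
    im=capture(n).max(2)
    # brightness along channel centre line at carrier top height
    for y in(-12,0):
        xs=np.arange(-80,50,4); print(n,y,[(int(x),int(im[tuple(int(round(v)) for v in proj(n,W(D,[x,y,25])[0])[::-1])])) for x in xs])
E
python3 car.py
```

```text
6.0167 [1.76 2.69 1.33] [ 0.27 -0.38 -0.04] [-72.23  54.53  26.8 ]
top -12 [(-80, 76), (-76, 78), (-72, 88), (-68, 114), (-64, 115), (-60, 119), (-56, 111), (-52, 96), (-48, 58), (-44, 32), (-40, 29), (-36, 33), (-32, 28), (-28, 31), (-24, 30), (-20, 33), (-16, 43), (-12, 55), (-8, 80), (-4, 85), (0, 86), (4, 94), (8, 95), (12, 95), (16, 94), (20, 95), (24, 88), (28, 77), (32, 67), (36, 65), (40, 64), (44, 63), (48, 63)]
top 0 [(-80, 89), (-76, 80), (-72, 89), (-68, 115), (-64, 126), (-60, 127), (-56, 127), (-52, 123), (-48, 97), (-44, 72), (-40, 41), (-36, 32), (-32, 30), (-28, 30), (-24, 31), (-20, 31), (-16, 48), (-12, 58), (-8, 70), (-4, 108), (0, 128), (4, 135), (8, 135), (12, 138), (16, 138), (20, 135), (24, 135), (28, 137), (32, 139), (36, 135), (40, 136), (44, 134), (48, 98)]
scene -12 [(-80, 79), (-76, 73), (-72, 12), (-68, 6), (-64, 0), (-60, 27), (-56, 5), (-52, 27), (-48, 9), (-44, 14), (-40, 26), (-36, 12), (-32, 24), (-28, 12), (-24, 21), (-20, 12), (-16, 93), (-12, 116), (-8, 109), (-4, 109), (0, 118), (4, 112), (8, 77), (12, 71), (16, 73), (20, 75), (24, 72), (28, 72), (32, 69), (36, 63), (40, 68), (44, 59), (48, 70)]
scene 0 [(-80, 92), (-76, 82), (-72, 83), (-68, 70), (-64, 0), (-60, 16), (-56, 18), (-52, 22), (-48, 22), (-44, 17), (-40, 27), (-36, 18), (-32, 12), (-28, 20), (-24, 29), (-20, 21), (-16, 41), (-12, 79), (-8, 75), (-4, 105), (0, 90), (4, 59), (8, 55), (12, 66), (16, 102), (20, 64), (24, 49), (28, 61), (32, 54), (36, 50), (40, 54), (44, 52), (48, 63)]
```

{"fn": "step_arm", "kwargs": {"commands": "0.71 -0.25 0 0 0 0 0; 0.71 -0.5 0 0 0 0 0; 0.71 -0.75 0 0 0 0 0; 0.71 -1 0 0 0 0 0; 0.71 -1.25 0 0 0 0 0; 0.71 -1.5 0 0 0 0 0; 0.71 -1.75 0 0 0 0 0; 0.71 -2 0 0 0 0 0; 0.71 -2.25 0 0 0 0 0; 0.71 -2.5 0 0 0 0 0; 0.71 -2.75 0 0 0 0 0; 0.71 -3 0 0 0 0 0"}}

```text
time_s: 7.12
eef_pos: [637.1, -332.3, 26.8]
ee_rot: [-0.0, 0.77, 0.638, 0.0]
force: [2.4, 1.9, 2.7]
grip_width: 0.711
grip_force: 1.7
```

```bash
python3 car.py
```

```text
7.1167 [2.41 1.87 2.71] [ 0.38 -0.42  0.01] [-42.12  54.53  26.81]
top -12 [(-80, 109), (-76, 108), (-72, 104), (-68, 104), (-64, 98), (-60, 96), (-56, 86), (-52, 83), (-48, 77), (-44, 89), (-40, 103), (-36, 115), (-32, 122), (-28, 121), (-24, 118), (-20, 91), (-16, 67), (-12, 32), (-8, 31), (-4, 48), (0, 57), (4, 33), (8, 34), (12, 37), (16, 59), (20, 76), (24, 80), (28, 73), (32, 68), (36, 66), (40, 64), (44, 66), (48, 63)]
top 0 [(-80, 115), (-76, 110), (-72, 108), (-68, 105), (-64, 98), (-60, 98), (-56, 96), (-52, 92), (-48, 86), (-44, 80), (-40, 89), (-36, 109), (-32, 125), (-28, 129), (-24, 129), (-20, 129), (-16, 101), (-12, 74), (-8, 51), (-4, 52), (0, 70), (4, 75), (8, 79), (12, 80), (16, 86), (20, 86), (24, 127), (28, 137), (32, 140), (36, 136), (40, 135), (44, 135), (48, 96)]
scene -12 [(-80, 89), (-76, 93), (-72, 92), (-68, 86), (-64, 82), (-60, 81), (-56, 70), (-52, 66), (-48, 73), (-44, 11), (-40, 8), (-36, 16), (-32, 18), (-28, 7), (-24, 9), (-20, 7), (-16, 15), (-12, 6), (-8, 28), (-4, 20), (0, 8), (4, 17), (8, 23), (12, 29), (16, 72), (20, 71), (24, 68), (28, 70), (32, 63), (36, 64), (40, 65), (44, 63), (48, 69)]
scene 0 [(-80, 100), (-76, 96), (-72, 100), (-68, 95), (-64, 92), (-60, 89), (-56, 79), (-52, 73), (-48, 62), (-44, 49), (-40, 13), (-36, 5), (-32, 21), (-28, 13), (-24, 8), (-20, 23), (-16, 25), (-12, 26), (-8, 10), (-4, 26), (0, 11), (4, 24), (8, 21), (12, 14), (16, 92), (20, 68), (24, 61), (28, 72), (32, 66), (36, 48), (40, 51), (44, 52), (48, 54)]
```

{"fn": "step_arm", "kwargs": {"commands": "0.71 -0.25 0 0 0 0 0; 0.71 -0.5 0 0 0 0 0; 0.71 -0.75 0 0 0 0 0; 0.71 -1 0 0 0 0 0; 0.71 -1.25 0 0 0 0 0; 0.71 -1.5 0 0 0 0 0; 0.71 -1.75 0 0 0 0 0; 0.71 -2 0 0 0 0 0; 0.71 -2.25 0 0 0 0 0; 0.71 -2.5 0 0 0 0 0; 0.71 -2.7 0 0 0 0 0; 0.71 -2.9 0 0 0 0 0"}}

```text
time_s: 8.22
eef_pos: [632.3, -357.6, 26.7]
ee_rot: [-0.002, 0.77, 0.638, 0.002]
force: [3.1, 23.7, 7.6]
grip_width: 0.711
grip_force: 2.9
```

{"fn": "step_arm", "kwargs": {"commands": "0.71 -0.1 0 0 0 0 0; 0.71 -0.2 0 0 0 0 0; 0.71 -0.3 0 0 0 0 0; 0.71 -0.3 0 0 0 0 0"}}

```text
time_s: 8.55
eef_pos: [632.4, -357.7, 26.7]
ee_rot: [-0.004, 0.77, 0.638, 0.003]
force: [2.7, 29.5, 9.7]
grip_width: 0.713
grip_force: 3.1
```

```bash
python3 car.py | cut -c1-900; python3 - <<'E'
from fit import *
D=eval(open("dock.txt").read())
out=[]
for n,(x,y,w,h),f in(("top",(325,190,70,70),6),("scene",(300,220,70,80),6)):
    im=cv2.resize(capture(n)[y:y+h,x:x+w],None,fx=f,fy=f,interpolation=cv2.INTER_CUBIC)
    def L(pts,c):
        u=np.array([(proj(n,p)-[x,y]+.5)*f for p in W(D,pts)]).astype(int); cv2.polylines(im,[u],True,c,1)
    L([[50,-25,25],[50,25,25],[4,25,25],[4,-25,25]],(255,0,0))
    q=.58
    R=lambda p:[p[0],42+(p[1]-42)*np.cos(q)+(p[2]-31)*np.sin(q),31-(p[1]-42)*np.sin(q)+(p[2]-31)*np.cos(q)]
    L([R(p) for p in [[-3,-24,33],[-3,-2,33],[14,-2,33],[14,27,33],[44,27,33],[44,-24,33]]],(0,255,0))
    out.append(im)
h=max(o.shape[0] for o in out); o=np.hstack([cv2.copyMakeBorder(o,0,h-o.shape[0],0,0,cv2.BORDER_CONSTANT) for o in out]); save("b4",cv2.resize(o,(800,int(800*h/o.shape[1]))))
E
```

```text
8.55 [ 2.68 29.48  9.68] [ 3.71 -0.22 -1.58] [-16.21  54.59  26.68]
top -12 [(-80, 126), (-76, 125), (-72, 123), (-68, 120), (-64, 117), (-60, 115), (-56, 113), (-52, 112), (-48, 109), (-44, 105), (-40, 103), (-36, 103), (-32, 94), (-28, 91), (-24, 85), (-20, 75), (-16, 77), (-12, 91), (-8, 118), (-4, 120), (0, 121), (4, 120), (8, 110), (12, 93), (16, 43), (20, 29), (24, 29), (28, 32), (32, 32), (36, 27), (40, 37), (44, 54), (48, 58)]
top 0 [(-80, 128), (-76, 126), (-72, 126), (-68, 124), (-64, 120), (-60, 119), (-56, 117), (-52, 114), (-48, 113), (-44, 111), (-40, 105), (-36, 102), (-32, 97), (-28, 95), (-24, 94), (-20, 92), (-16, 77), (-12, 76), (-8, 87), (-4, 121), (0, 127), (4, 127), (8, 129), (12, 126), (16, 120), (20, 91), (24, 76), (28, 81), (32, 81), (36, 75), (40, 76), (44, 78), (48, 70)]
scene -12 [(-80, 105), (-76, 102), (-72, 102), (-68, 99), (-64, 95), (-60, 100), (-56, 95), (-52, 90), (-48, 79), (-44, 81), (-40, 111), (-36, 86), (-32, 69), (-28, 71), (-24, 76), (-20, 40), (-16, 1), (-12, 9), (-8, 13), (-4, 6), (0, 15), (4, 15), (8, 19), (12, 24), (16, 16), (20, 15), (24, 25), (28, 17), (32, 15), (36, 19), (40, 62), (44, 63), (48, 69)]
scene 0 [(-80, 113), (-76, 106), (-72, 106), (-68, 101), (-64, 102), (-60, 100), (-56, 100), (-52, 96), (-48, 93), (-44, 90), (-40, 80), (-36, 74), (-32, 67), (-28, 72), (-24, 73), (-20, 58), (-16, 8), (-12, 0), (-8, 17), (-4, 14), (0, 16), (4, 18), (8, 12), (12, 14), (16, 88), (20, 25), (24, 15), (28, 12), (32, 5), (36, 7), (40, 30), (44, 58), (48, 58)]
```

View pics/b4.png

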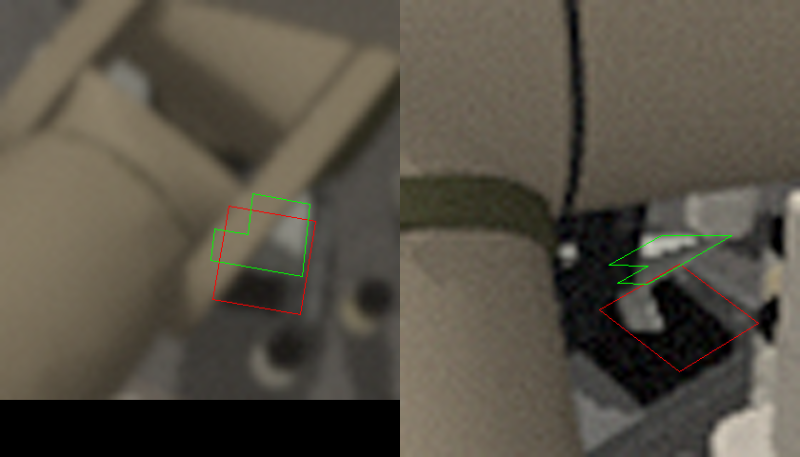

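{"fn": "step_arm", "kwargs": {"commands": "0.71 0.5 0 0 0 0 0; 0.71 1.0 0 0 0 0 0; 0.71 1.5 0 0 0 0 0; 0.74 1.2 0.06 0.05 0 0 0.07; 0.77 0.9 0.12 0.1 0 0 0.14; 0.8 0.6 0.18 0.15 0 0 0.21; 0.83 0.3 0.22 0.2 0 0 0.28; 0.85 0 0.24 0.2 0 0 0.35; 0.85 0 0.24 0.2 0 0 0.35; 0.85 0 0.24 0.2 0 0 0.35; 0.85 0 0.24 0.2 0 0 0.35"}}

```text
time_s: 9.67
eef_pos: [633.4, -364.3, 24.8]
ee_rot: [0.0, 0.869, 0.495, -0.0]
force: [-0.2, -1.9, 2.1]
grip_width: 0.851
grip_force: 0.9
```

```bash
python3 car.py | cut -c1-900; python3 - <<'E'
from fit import *
D=eval(open("dock.txt").read())
out=[]
for n,(x,y,w,h),f in(("top",(325,190,70,70),6),("scene",(300,220,70,80),6)):
    im=cv2.resize(capture(n)[y:y+h,x:x+w],None,fx=f,fy=f,interpolation=cv2.INTER_CUBIC)
    out.append(im)
h=max(o.shape[0] for o in out); o=np.hstack([cv2.copyMakeBorder(o,0,h-o.shape[0],0,0,cv2.BORDER_CONSTANT) for o in out]); save("b5",cv2.resize(o,(800,int(800*h/o.shape[1]))))
E
```

```text
9.6667 [-0.24 -1.94  2.1 ] [-0.25 -0.1  -0.03] [-9.99 56.83 24.83]
top -12 [(-80, 127), (-76, 125), (-72, 125), (-68, 121), (-64, 120), (-60, 118), (-56, 115), (-52, 114), (-48, 110), (-44, 107), (-40, 105), (-36, 104), (-32, 100), (-28, 98), (-24, 94), (-20, 83), (-16, 76), (-12, 75), (-8, 107), (-4, 116), (0, 121), (4, 120), (8, 121), (12, 113), (16, 74), (20, 40), (24, 37), (28, 42), (32, 45), (36, 33), (40, 42), (44, 58), (48, 59)]
top 0 [(-80, 128), (-76, 127), (-72, 128), (-68, 124), (-64, 122), (-60, 121), (-56, 118), (-52, 115), (-48, 114), (-44, 112), (-40, 108), (-36, 106), (-32, 103), (-28, 97), (-24, 95), (-20, 96), (-16, 87), (-12, 79), (-8, 78), (-4, 102), (0, 122), (4, 125), (8, 128), (12, 128), (16, 128), (20, 110), (24, 79), (28, 78), (32, 80), (36, 78), (40, 78), (44, 78), (48, 71)]
scene -12 [(-80, 106), (-76, 105), (-72, 100), (-68, 100), (-64, 98), (-60, 93), (-56, 99), (-52, 86), (-48, 89), (-44, 80), (-40, 65), (-36, 66), (-32, 70), (-28, 69), (-24, 68), (-20, 41), (-16, 14), (-12, 17), (-8, 24), (-4, 7), (0, 15), (4, 11), (8, 0), (12, 9), (16, 14), (20, 2), (24, 5), (28, 15), (32, 5), (36, 20), (40, 65), (44, 63), (48, 62)]
scene 0 [(-80, 120), (-76, 108), (-72, 112), (-68, 109), (-64, 101), (-60, 101), (-56, 102), (-52, 97), (-48, 96), (-44, 90), (-40, 86), (-36, 83), (-32, 73), (-28, 71), (-24, 78), (-20, 77), (-16, 12), (-12, 13), (-8, 12), (-4, 20), (0, 11), (4, 8), (8, 97), (12, 104), (16, 113), (20, 4), (24, 10), (28, 11), (32, 0), (36, 12), (40, 34), (44, 48), (48, 55)]
```

View pics/b5.png

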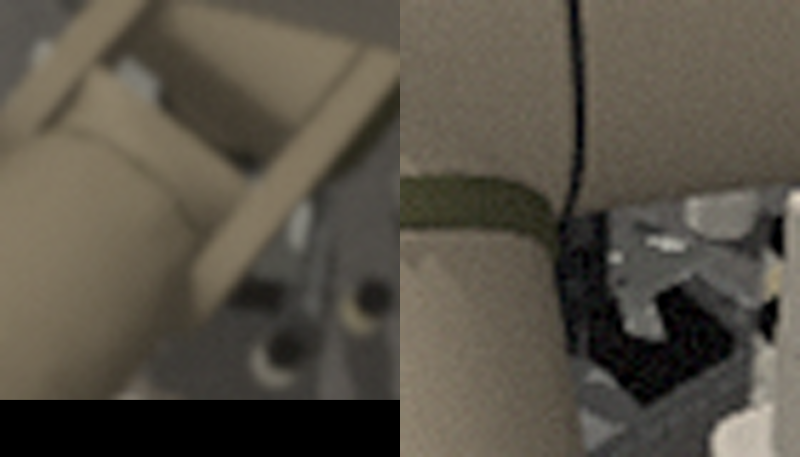

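{"fn": "step_arm", "kwargs": {"commands": "0.85 -0.28 0.1 0 0 0 0; 0.85 -0.56 0.2 0 0 0 0; 0.85 -0.85 0.31 0 0 0 0; 0.85 -1.13 0.41 0 0 0 0; 0.85 -1.41 0.51 0 0 0 0; 0.85 -1.6 0.58 0 0 0 0; 0.85 -1.6 0.58 0 0 0 0"}}

```text
time_s: 10.45
eef_pos: [630.8, -379.0, 24.6]
ee_rot: [-0.002, 0.869, 0.494, 0.001]
force: [1.5, 9.4, 4.1]
grip_width: 0.851
grip_force: 5.6
```

```bash
python3 car.py | cut -c1-900|grep -v top
```

```text
10.45 [1.51 9.45 4.12] [ 1.45 -0.29 -0.38] [ 5.   56.98 24.59]
scene -12 [(-80, 114), (-76, 112), (-72, 108), (-68, 105), (-64, 103), (-60, 101), (-56, 97), (-52, 94), (-48, 94), (-44, 93), (-40, 85), (-36, 81), (-32, 84), (-28, 91), (-24, 68), (-20, 73), (-16, 70), (-12, 24), (-8, 0), (-4, 14), (0, 19), (4, 13), (8, 15), (12, 13), (16, 20), (20, 19), (24, 19), (28, 6), (32, 18), (36, 7), (40, 14), (44, 27), (48, 59)]
scene 0 [(-80, 127), (-76, 119), (-72, 114), (-68, 112), (-64, 111), (-60, 106), (-56, 103), (-52, 98), (-48, 92), (-44, 97), (-40, 91), (-36, 90), (-32, 81), (-28, 82), (-24, 69), (-20, 69), (-16, 85), (-12, 55), (-8, 0), (-4, 24), (0, 1), (4, 31), (8, 97), (12, 109), (16, 112), (20, 5), (24, 11), (28, 19), (32, 10), (36, 25), (40, 24), (44, 6), (48, 50)]
```

{"fn": "step_arm", "kwargs": {"commands": "0.85 -0.1 0.03 0 0 0 0; 0.85 -0.2 0.07 0 0 0 0; 0.85 -0.3 0.1 0 0 0 0; 0.85 -0.4 0.14 0 0 0 0; 0.85 -0.4 0.14 0 0 0 0"}}

```text
time_s: 10.97
eef_pos: [630.7, -379.7, 24.4]
ee_rot: [-0.005, 0.869, 0.495, 0.002]
force: [3.3, 23.7, 7.7]
grip_width: 0.848
grip_force: 12.4
```

```bash
python3 car.py | cut -c1-900
```

```text
10.9667 [ 3.35 23.67  7.69] [ 3.71 -0.34 -0.88] [ 5.64 57.04 24.4 ]
top -12 [(-80, 131), (-76, 130), (-72, 130), (-68, 129), (-64, 129), (-60, 128), (-56, 125), (-52, 125), (-48, 121), (-44, 118), (-40, 117), (-36, 115), (-32, 113), (-28, 109), (-24, 108), (-20, 104), (-16, 102), (-12, 100), (-8, 93), (-4, 89), (0, 84), (4, 72), (8, 82), (12, 96), (16, 119), (20, 119), (24, 121), (28, 121), (32, 106), (36, 60), (40, 45), (44, 40), (48, 47)]
top 0 [(-80, 132), (-76, 132), (-72, 131), (-68, 130), (-64, 128), (-60, 127), (-56, 127), (-52, 125), (-48, 124), (-44, 122), (-40, 119), (-36, 119), (-32, 116), (-28, 113), (-24, 111), (-20, 110), (-16, 103), (-12, 99), (-8, 98), (-4, 96), (0, 92), (4, 88), (8, 77), (12, 78), (16, 93), (20, 119), (24, 127), (28, 129), (32, 129), (36, 121), (40, 108), (44, 91), (48, 54)]
scene -12 [(-80, 113), (-76, 111), (-72, 111), (-68, 102), (-64, 102), (-60, 102), (-56, 99), (-52, 100), (-48, 92), (-44, 94), (-40, 82), (-36, 83), (-32, 81), (-28, 89), (-24, 63), (-20, 69), (-16, 71), (-12, 31), (-8, 12), (-4, 14), (0, 17), (4, 11), (8, 16), (12, 18), (16, 6), (20, 13), (24, 14), (28, 20), (32, 18), (36, 10), (40, 22), (44, 29), (48, 57)]
scene 0 [(-80, 125), (-76, 119), (-72, 118), (-68, 113), (-64, 109), (-60, 106), (-56, 101), (-52, 103), (-48, 99), (-44, 97), (-40, 95), (-36, 91), (-32, 90), (-28, 85), (-24, 71), (-20, 68), (-16, 71), (-12, 54), (-8, 1), (-4, 20), (0, 4), (4, 20), (8, 94), (12, 104), (16, 106), (20, 0), (24, 10), (28, 12), (32, 20), (36, 16), (40, 24), (44, 10), (48, 53)]
```

{"fn": "step_arm", "kwargs": {"commands": "0.85 0.2 -0.07 0 0 0 0; 0.85 0.6 -0.2 0 0 0 0; 0.85 1.2 -0.42 0 0 0 0; 0.85 1.9 -0.68 0 0 0 0; 0.85 2.6 -0.94 0 0 0 0; 0.85 2.6 -0.94 -0.5 0 0 0; 0.85 2.6 -0.94 -1 0 0 0; 0.85 2.6 -0.94 -1.6 0 0 0; 0.85 2.6 -0.94 -2.4 0 0 0; 0.85 2.6 -0.94 -3.5 0 0 0; 0.85 2.6 -0.94 -6 0 0 0; 0.85 2.6 -0.94 -9 0 0 0; 0.85 2.6 -0.94 -13 0 0 0; 0.85 2.6 -0.94 -17 0 0 0; 0.85 2.6 -0.94 -21 0 0 0; 0.85 2.6 -0.94 -25 0 0 0; 0.85 2.6 -0.94 -29 0 0 0; 0.85 2.6 -0.94 -29 0 0 0"}}

```text
time_s: 12.57
eef_pos: [635.0, -358.2, 325.9]
ee_rot: [0.007, 0.869, 0.494, 0.003]
force: [0.8, -0.8, 1.5]
grip_width: 0.85
grip_force: 0.0
```

```bash
python3 -c "
from h import *
s=sense();R=q2R(s['ee_rot']);print(s['eef_pos'],R.T@(np.array([330,-480,330])-s['eef_pos'])/10,s['force'])"
```

```text
[ 635.04063759 -358.23124094  325.85447092] [-26.0568768  -19.98847147  -0.6680166 ] [ 0.78675028 -0.79639887  1.50580559]
```

{"fn": "step_arm", "kwargs": {"commands": "0.85 -3 -2.7 0 0 0 0; 0.85 -6 -5.4 0 0 0 0; 0.85 -9 -8.1 0 0 0 0; 0.85 -12 -10.8 0 0 0 0; 0.85 -15 -13.5 0 0 0 0; 0.85 -18 -16.2 0 0 0 0; 0.85 -21 -18.9 0 0 0 0; 0.85 -24 -21.6 0 0 0 0; 0.85 -27 -24.3 0 0 0 0; 0.85 -30 -27 0 0 0 0; 0.85 -33 -29.7 0 0 0 0; 0.85 -35 -31.5 0 0 0 0; 0.85 -35 -31.5 0 0 0 0; 0.85 -35 -31.5 0 0 0 0; 0.85 -35 -31.5 0 0 0 0"}}

```text
time_s: 13.82
eef_pos: [185.5, -497.4, 315.2]
ee_rot: [0.0, 0.869, 0.495, 0.0]
force: [0.2, -0.6, 0.4]
grip_width: 0.851
grip_force: 0.0
```

```bash
python3 - <<'E'
from fit import *
D=eval(open("dock.txt").read())
out=[]
for n,(x,y,w,h),f in(("top",(325,190,80,70),5),("scene",(285,240,75,70),6)):
    im=cv2.resize(capture(n)[y:y+h,x:x+w],None,fx=f,fy=f,interpolation=cv2.INTER_CUBIC); out.append(im)
h=max(o.shape[0] for o in out); o=np.hstack([cv2.copyMakeBorder(o,0,h-o.shape[0],0,0,cv2.BORDER_CONSTANT) for o in out]); o=cv2.convertScaleAbs(o,alpha=1.5); save("b6",cv2.resize(o,(800,int(800*h/o.shape[1]))))
E
```

```text
(no output)
```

View pics/b6.png

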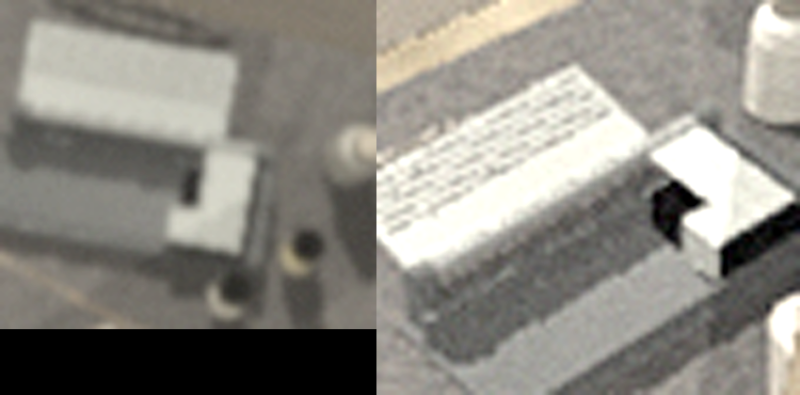

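```bash
python3 - <<'E'
from h import *
a=cv2.imread("pics/scene0.png").astype(int).max(2); b=capture("scene").astype(int).max(2)
d=cv2.blur(abs(a-b).astype(np.float32),(3,3))
for r in (d>35)[240:320,260:375][::2]: print("".join(".#"[int(v)] for v in r))
E
```

```text
...............................................................................................................####
..............................................................................................#................####
...............................................................................................................####
..............................................................................................................#####
..............................................................................................................#####
..............................................................................................................##...
...................................................................................................................
.............................................................................................................###...
.............................................................................................................#####.
........................................................
[... 2839 characters left out ...]
....
......................................................................................................########.....
........................................................................................................######.....
.........................................................................................................####......
...........................................................................................................##......
...................................................................................................................
...................................................................................................................
```

```bash
python3 -c "
from rig import *
print(finish_job())"
```

```text
the job is handed in; nothing more can be done
None
```

The carrier is home against the back stop and the flap has sprung shut behind it. The vials did not move, and the bottle and tweezers look undisturbed. On the first push the gripper bumped the raised flap with about 30 N and stopped roughly 10 mm short, so I turned the hand slightly and finished with the flap still held open. The job was handed in at about 14 s.

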